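Hang the sample cupboard's lift-off door back on its pintles

ROBOT

A 6-joint arm with a two-finger parallel gripper is mounted at the origin on a cart in front of the work surface, level with it; the furniture and walls round the work are solid. World frame = base frame: x ahead of the robot, y to its left, z up, the work surface at z = 0. Lengths are in m, angles in rad, forces in N, time in s.
With the tool pointing down it reaches from about 0.35 to 0.85 m from the base axis. Payload 8.1 kg.
Tool frame: the origin (TCP) lies midway between the tips of the shut fingers; the grasp point (between the pads) lies 19 mm behind it; z points along the fingers, y is the line along which they close (so a half turn about z gives the same grasp; the last joint's range is limited). The gripper opens to 93 mm and grips with 3 to 60 N. Pads are 15 mm wide; open, the fingers measure 128 mm over their backs; the gripper's body (75 mm by 188 mm) begins 65 mm behind the grasp point.
Start: joints at [-1.329, 0.13, 1.488, -0, 1.523, -0.085], TCP at [0.193, -0.568, 0.219] pointing down, gripper open.
Joint ranges: [-2.96, 2.96], [-0.89, 2.26], [0.02, 2.5], [-1.34, 4.48], [0, 2.73], [-2.66, 2.66]. Speed limits (rad/s): [2.39, 2.39, 2.79, 3.14, 3.14, 3.14].

INTERFACE

Orientations are given as a rotation vector (axis times angle).
In Python, from plant import read_state, read_camera, get_calibration, close_job gives the robot as it stands.
- The arm moves only by the shell command python3 -m crank 'ROWS' [FORCE]. ROWS is JSON, a list that holds one entry, the list of rows, each a list of 7 numbers: the gripper's target within -1 to 1 (fully open at 1, half-way at 0, shut at -1), then the shift along the tool's x, y, z as a fraction of full scale, then the turn, a rotation vector about the tool's x, y, z as a fraction of full scale. In form: [[[grip, x, y, z, rx, ry, rz], ...]]. A call has exactly 5 rows; each row is the pose to reach, as a shift and turn from the pose commanded when the call began, along the tool's axes at that moment; what a row does not reach only later rows make up. Full scale, the value 1, is 0.5 m for a shift and 90 degrees for a turn. A row lasts 1/8 s, in which the tool goes at most 62.5 mm and 10.7 degrees, less where a joint would pass 70% of its speed; a pose out of reach is approached as far as the arm can. A call with a number of a shift or a turn outside -1 to 1 is refused whole. A call with a gripper value outside its range is refused whole. The fingers move at their own pace and stop on an object; FORCE is the grip in N (left out, the last holds). Time passes only in rows, so rows that repeat a pose let the fingers close, or fill a call up. It gives the time, the measured TCP pose, the force, the opening and the grip force at its end, in the units of the state.
- read_state(): the state, without advancing time (a new reading comes with each control period).
- read_camera(name): name is "side" or "top" or "wrist"; returns the picture (480x640x3 uint8, red, green, blue); there is no depth.
- get_calibration(name): a dict with "fx", "fy", "cx", "cy" (pixels), "eye" and "orientation" of the camera in the world; the wrist camera has in their place "mount" (4x4, takes a point from camera to tool coordinates, whose origin is the TCP and whose axes are the flange's). Camera axes: x right, y down, z forward; pixel columns grow to the right and rows downward; lengths in m; the calibration is good to about 2 mm. A picture is of the moment at which its call begins: read the wrist's pose just before it. get_calibration takes no time and is no camera call.
- close_job(): hands the job in; it is judged then, once.
The state is a dict: "t": time; "q": joint angles; "dq": joint speeds; "joint_torque": joint torques, N m; "tool_pos": TCP position; "orientation": TCP orientation; "force": force on the tool from outside, world axes, zero at the start; "wrist_torque": the same for the moment, N m; "opening": finger opening in m; "gripper_force": force on a finger pad.
Only numpy, scipy, OpenCV 4.12 (cv2) and the standard library are available. Lean on these libraries where they do the work, as an engineer would, in place of code of your own. Each camera call takes 0.05 s, during which the arm holds its last target. There are 200 camera calls.

TASK

The little white cupboard's door was lifted off for cleaning and stands in the steel rack next to a plain board. Take the leaf with the two hinge eyes by its top tab, bring it in front of the cupboard and lower both eyes together over the two upright pintles, all the way down before you let go, so that the door stands closed across the cupboard's front. Leave the plain board in the rack.

Things in the scene. Friction and masses are not known exactly. Their poses are not given: they have to be found in the camera images.
- door_grip (a point): Centre of the tab on top of the lift-off door: white upright panel 14 mm thick (x), 150 wide (y), 150 high, about 0.35 kg. Tab 14 mm thick, 50 wide, in the middle of the top edge, 35 mm high; this point is 17.5 mm below its top and 167.5 mm above the door's lower edge. z is up. Two dark steel hinge eyes stick out from the door's left (+y) edge, one above the other.
- eye_low (a point): Centre of the lower mouth of the door's lower hinge eye, an upright tube of 24 mm bore, 30 mm outside, 22 mm tall, open at both ends. It lies 99 mm along the door's +y from the tab's centre, in the panel's mid-plane, 147.5 mm below door_grip. Axes as the door's.
- eye_top (a point): The same for the upper hinge eye, straight above the lower one, 52.5 mm below door_grip.
- rack: Fixed low steel rack, 170 (x) x 150 (y) mm, origin under its centre. Two slots along its y, at x = -50 and +50 mm, hold the door in one and the plain board in the other (either way), upright, lower edge 8 mm above the worktop. Slot posts rise 49 mm above the leaves' lower edges: lift straight up by more than that. An open case's lid close in front of the rack stands 150 mm high.
- pintle_low (a point): Foot of the lower pintle, a fixed upright steel pin 10 mm in diameter, 30 mm tall from this point, the top 8 mm tapering to 4 mm. It stands on a 22 mm wide bracket, 30 mm in front of the cupboard's face, at the left end. With the door home the eye's mouth is 2 mm above this point. Axes as the cupboard's: x into it, y to its left, z up.
- pintle_top (a point): Foot of the upper pintle, same size, 95 mm straight above the lower; its tip is 163 mm above the worktop. The lower eye would land on it if the door came down from high above: bring the door in level from the front (along the cupboard's +x) with the eyes' mouths 35 to 50 mm above the pintles' feet, then lower it.
- doorway (a point): Where the tab's centre (door_grip) is when the door is home and closed: 99 mm to the right (-y) of the pintles, 187.5 mm above the worktop, the door's axes parallel to these (the cupboard's), its lower edge on the steel sill 20 mm high. The cupboard is a fixed white box 190 wide, 110 deep, 140 mm high, open front to -x (the robot's side).
- board_grip (a point): Centre of the tab of the plain board in the rack's other slot: same white panel and tab as the door but with no hinge eyes. Not to be moved.

How it is judged:
By the outcome, as a careful person would: the job done as asked, in the order asked, and still so for the second after the job is handed in, with the robot touching nothing.
It also fails if it takes over 51 s, if anything falls off the work surface, if the arm or the gripper's body presses on something with over 40 N, if the wrist force passes 120 N, or if a joint passes its speed limit or range.

## Working session

There is one attempt and no reset: what is moved stays moved. The work goes in short steps, Python scripts to look and compute and a shell command to move; the robot and the scene stay as the last step left them, time stands still between calls to the robot, and variables do not carry over. Pictures are saved under pics/ and viewed, at most 10 in all, crops included, and the job is handed in when it is done.

```bash
ls; mkdir -p pics
python3 - <<'E'
from plant import *
import cv2
s=read_state(); print({k:s[k] for k in('t','tool_pos','orientation','opening','force')})
for n in('side','top','wrist'):
    im=read_camera(n); cv2.imwrite(f'pics/{n}0.png',im[:,:,::-1]); print(n,get_calibration(n))
E
```

```text
pics
{'t': 0.0, 'tool_pos': array([ 0.19247291, -0.56766959,  0.21756336]), 'orientation': array([-3.09787569e+00, -5.10709106e-01,  2.46331325e-04]), 'opening': 0.0928644418102016, 'force': array([ 0.02772966, -0.47794007, -0.20033171])}
side {'fx': 563.9281495286938, 'fy': 563.9281495286938, 'cx': 317.8199176772557, 'cy': 239.78142635907892, 'eye': array([0.10016565, 0.8458363 , 0.75954976]), 'orientation': array([-0.64525539,  2.45754264, -1.39779555])}
top {'fx': 514.9408776460173, 'fy': 514.9408776460173, 'cx': 332.3346463055357, 'cy': 234.74063722424467, 'eye': array([ 0.48735692, -0.09623985,  1.16592732]), 'orientation': array([-2.11577318,  2.18093851, -0.08401169])}
wrist {'fx': 372.7630130063694, 'fy': 372.7630130063694, 'cx': 315.06758858856097, 'cy': 238.54727609920835, 'mount': array([[-3.74370544e-04, -9.55319838e-01, -2.95573792e-01,
         8.21556704e-02],
       [ 9.99999782e-01, -5.18443528e-04,  4.09065110e-04,
         7.44284232e-04],
       [-5.44026334e-04, -2.95573575e-01,  9.55319824e-01,
        -1.65882123e-01],
       [ 0.00000000e+00,  0.00000000e+00,  0.00000000e+00,
         1.00000000e+00]])}
```

View pics/top0.png

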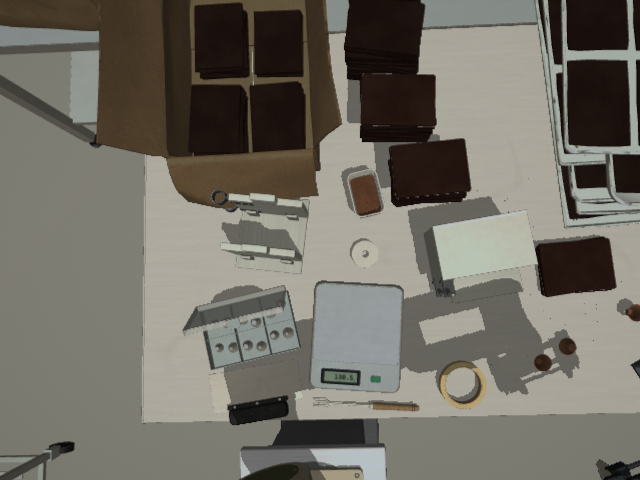

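View pics/side0.png

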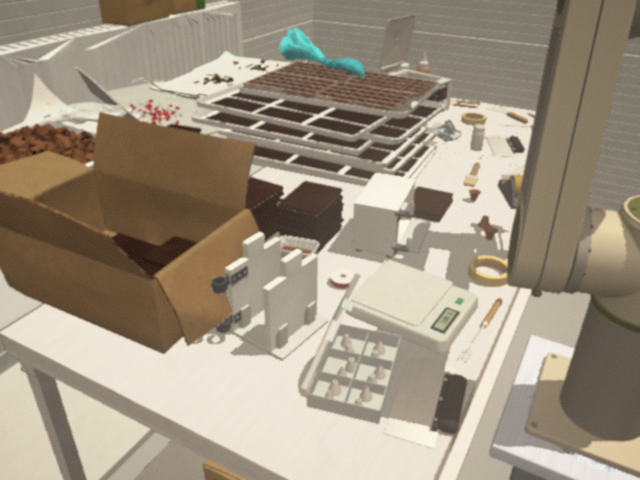

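View crops.

The top view shows the rack at about (270,235). The door is in the far slot, with its eyes at about (220,197). The cupboard is at about (485,250), with pintles near (445,288). I'll enlarge both areas.

Run:
```python
import cv2, numpy as np
t=cv2.imread('pics/top0.png')
a=cv2.resize(t[175:285,200:320],None,fx=5,fy=5,interpolation=cv2.INTER_CUBIC)[:, :]
b=cv2.resize(t[200:310,420:550],None,fx=5,fy=5,interpolation=cv2.INTER_CUBIC)
cv2.imwrite('pics/rack.png',a); cv2.imwrite('pics/cup.png',b)
```

```text
(no output)
```

View pics/rack.png

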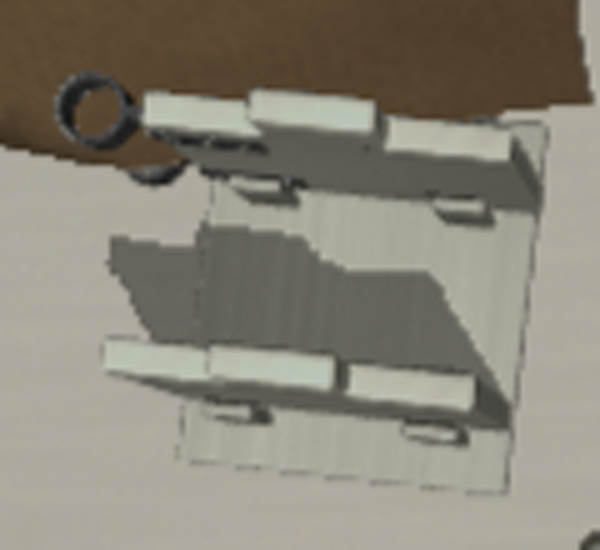

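View pics/cup.png

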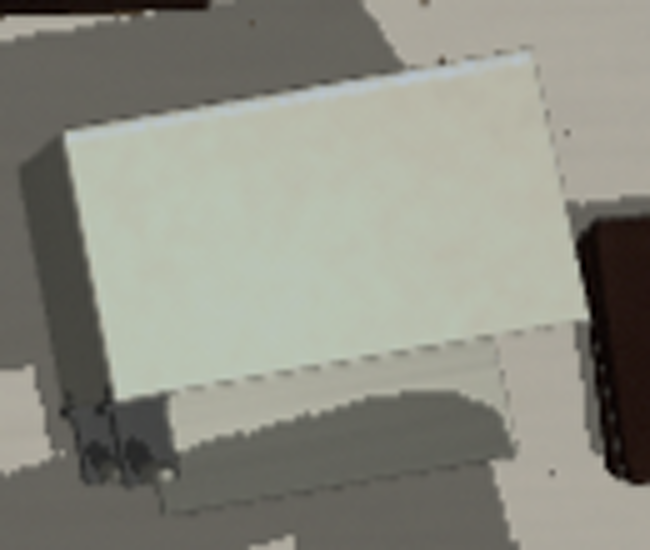

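The door's tab top face is at crop (250–376, 92–130) and the eye ring at crop (96,112). The cupboard's top corners are at (66,131), (530,52), (587,320) and (117,400). The upper pintle's tip is near (168,474).

```bash
cat > h.py <<'E'
import numpy as np, cv2
from plant import *
from scipy.spatial.transform import Rotation as R
def ray(n,p,st=None):
    c=get_calibration(n); d=np.array([(p[0]-c['cx'])/c['fx'],(p[1]-c['cy'])/c['fy'],1.])
    if n=='wrist':
        M=np.array(c['mount']); T=R.from_rotvec(st['orientation'])
        return T.apply(M[:3,3])+st['tool_pos'], T.apply(M[:3,:3]@d)
    return np.array(c['eye']), R.from_rotvec(c['orientation']).apply(d)
def onz(n,p,z,st=None):
    o,d=ray(n,p,st); return o+d*(z-o[2])/d[2]
def proj(n,X,st=None):
    c=get_calibration(n)
    if n=='wrist':
        M=np.array(c['mount']);v=R.from_rotvec(st['orientation']).inv().apply(X-st['tool_pos']); v=M[:3,:3].T@(v-M[:3,3])
    else: v=R.from_rotvec(c['orientation']).inv().apply(X-c['eye'])
    return np.array([c['cx']+c['fx']*v[0]/v[2],c['cy']+c['fy']*v[1]/v[2]])
E
python3 - <<'E'
from h import *
f=lambda x,y,ox,oy:(ox+x/5-.4,oy+y/5-.4)
r=lambda x,y,z:onz('top',f(x,y,200,175),z)
c=lambda x,y,z:onz('top',f(x,y,420,200),z)
P=[r(250,92,.193),r(376,100,.193),r(374,130,.193),r(252,124,.193)]
print('tab',np.mean(P,0),np.linalg.norm(P[0]-P[1]),np.linalg.norm(P[0]-P[3]))
e=r(96,112,.145);print('eye',e)
a,b=r(143,95,.158),r(512,160,.158)
print('panel ends',a,b,np.linalg.norm(a-b))
g=np.mean(P,0);v=e-g;print('yaw from eye',np.degrees(np.arctan2(-v[0],v[1])),np.linalg.norm(v[:2]))
Q=[c(*p,.14) for p in[(66,131),(530,52),(587,320),(117,400)]]
for i in range(4):
    w=Q[i]-Q[i-1];print('cup',Q[i],np.linalg.norm(w),np.degrees(np.arctan2(w[1],w[0])))
print('tip',c(168,474,.163))
yc=Q[3]-Q[2];yc/=np.linalg.norm(yc);xc=np.array([yc[1],-yc[0],0]);
for p,z in(((168,474),.163),((142,458),.133),((98,460),.038)):
    w=c(*p,z)-Q[3];print('rel corner x,y',w@xc,w@yc)
s=read_state();Rm=R.from_rotvec(s['orientation']).as_matrix();print(Rm)
E
```

```text
tab [0.67410136 0.06743319 0.193     ] 0.04902586641630329 0.01257157295393144
eye [0.68618546 0.16392754 0.145     ]
panel ends [0.68990196 0.14161792 0.158     ] [ 0.65849126 -0.0058954   0.158     ] 0.15082045961931262
yaw from eye -7.138053161774659 0.09724805860973289
cup [ 0.6138128  -0.26506555  0.14      ] 0.10848156799576036 7.762687732823572
cup [ 0.6394485  -0.45011697  0.14      ] 0.18681867437909305 -82.11285049853747
cup [ 0.53227597 -0.46485436  0.14      ] 0.1081810662474232 -172.1703115313991
cup [ 0.50632536 -0.27971819  0.14      ] 0.18694607332290336 97.97918642584065
tip [ 0.47703963 -0.29358043  0.163     ]
rel corner x,y -0.030926459411241076 -0.00966278328910236
rel corner x,y -0.024169350304125585 -0.006599685415367663
rel corner x,y -0.02469626138246649 -0.005360954069502716
[[ 9.47083017e-01  3.20988514e-01 -3.63911854e-04]
 [ 3.20988701e-01 -9.47081954e-01  1.42340704e-03]
 [ 1.12242961e-04 -1.46489623e-03 -9.99998921e-01]]
```

```bash
cat >> h.py <<'E'
def go(pos,yaw):
    """shift and turn (crank units) from the present pose to tool-down pose at pos with tool y at yaw deg"""
    s=read_state();A=R.from_rotvec(s['orientation'])
    a=np.radians(yaw);y=np.array([np.cos(a),np.sin(a),0]);z=np.array([0,0,-1.]);x=np.cross(y,z)
    T=R.from_matrix(np.c_[x,y,z])
    print('t',s['t'],'pos',s['tool_pos'].round(4),'shift',(A.inv().apply(np.array(pos)-s['tool_pos'])/.5).round(4),
      'turn',((A.inv()*T).as_rotvec()/(np.pi/2)).round(4),'F',s['force'].round(1),'open',round(s['opening'],4))
E
python3 - <<'E'
from h import *
for p in((318,152),(316,195),(168,157)):
    for z in(.1,.15,.2,.25,.3): X=onz('top',p,z);print(p,X.round(3),proj('side',X).round())
go([.663,.069,.27],-7.4)
E
```

```text
(318, 152) [ 0.785 -0.037  0.1  ] [242. 239.]
(318, 152) [ 0.771 -0.04   0.15 ] [246. 221.]
(318, 152) [ 0.757 -0.043  0.2  ] [251. 202.]
(318, 152) [ 0.743 -0.046  0.25 ] [256. 182.]
(318, 152) [ 0.729 -0.048  0.3  ] [261. 161.]
(316, 195) [ 0.692 -0.031  0.1  ] [274. 251.]
(316, 195) [ 0.682 -0.034  0.15 ] [278. 232.]
(316, 195) [ 0.673 -0.037  0.2  ] [282. 212.]
(316, 195) [ 0.663 -0.04   0.25 ] [286. 191.]
(316, 195) [ 0.654 -0.043  0.3  ] [291. 169.]
(168, 157) [0.786 0.285 0.1  ] [139. 316.]
(168, 157) [0.772 0.267 0.15 ] [148. 291.]
(168, 157) [0.758 0.249 0.2  ] [156. 266.]
(168, 157) [0.744 0.231 0.25 ] [166. 239.]
(168, 157) [0.73  0.213 0.3  ] [175. 212.]
t 0.15 pos [ 0.1925 -0.5678  0.2178] shift [ 1.3    -0.9043 -0.1029] turn [-8.000e-04 -6.000e-04 -7.097e-01] F [-0.3 -0.3 -0.3] open 0.0931
```

```bash
python3 -m crank '[[[0,0.0,0.0,-0.1,0,0,-0.05],[0,0.12,-0.08,-0.1,0,0,-0.12],[0,0.24,-0.16,-0.1,0,0,-0.2],[0,0.36,-0.24,-0.1,0,0,-0.28],[0,0.45,-0.31,-0.1,0,0,-0.36]]]'; python3 -c "
from h import *
go([.663,.069,.27],-7.4)"
```

```text
t: 0.78
tool_pos: [0.3435, -0.3666, 0.2684]
orientation: [-2.831, -1.361, -0.0]
force: [0.9, -0.4, 0.1]
opening: 0.0489
gripper_force: 0.0
t 0.775 pos [ 0.3435 -0.3666  0.2684] shift [ 1.0794 -0.0452 -0.003 ] turn [-0.000e+00 -1.000e-04 -3.473e-01] F [ 0.9 -0.4  0.1] open 0.0489
```

```bash
python3 -m crank '[[[0,0.1,0,0,0,0,-0.08],[0,0.2,0,0,0,0,-0.16],[0,0.32,-0.01,0,0,0,-0.24],[0,0.44,-0.02,0,0,0,-0.33],[0,0.55,-0.02,0,0,0,-0.347]]]' >/dev/null; python3 -m crank '[[[0,0.1,0.1,0,0,0,0],[0,0.2,0.2,0,0,0,0],[0,0.25,0.28,0,0,0,0],[0,0.25,0.28,0,0,0,0],[0,0.25,0.28,0,0,0,0]]]'; python3 -c "
from h import *
go([.663,.069,.27],-7.4)"
```

```text
t: 2.02
tool_pos: [0.6625, -0.0427, 0.2677]
orientation: [-2.363, -2.068, 0.002]
force: [0.9, 0.2, 0.2]
opening: 0.0467
gripper_force: 0.0
t 2.025 pos [ 0.6625 -0.0427  0.2677] shift [ 0.2217 -0.0286 -0.0046] turn [-0.0011  0.0002 -0.0024] F [0.9 0.2 0.2] open 0.0467
```

Run:
```python
from h import *
s=read_state(); im=read_camera('wrist'); cv2.imwrite('pics/w1.png',im[:,:,::-1])
g=np.array([.674,.0674,.193]);print(proj('wrist',g,s).round(), proj('wrist',np.array([.686,.164,.145]),s).round())
```

```text
[310.  72.] [309. -84.]
```

View pics/w1.png

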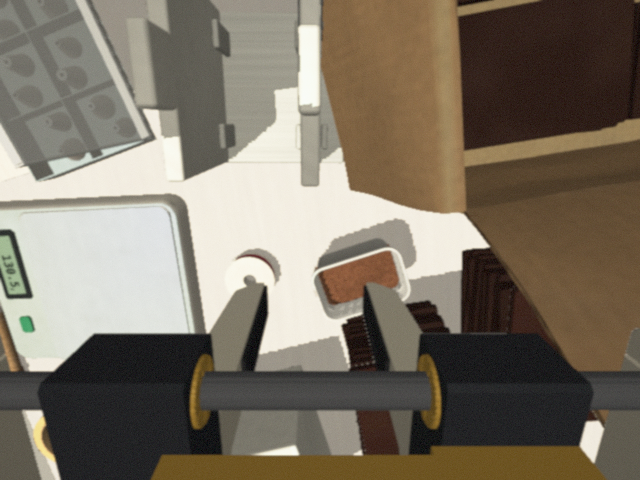

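The tab's top face spans about (300–320, 25–107), centred near (310,66). The prediction was (310,72), and its edges are parallel to the image axis, so the yaw is right.

Run:
```python
from h import *
s=read_state();g=onz('wrist',(310,66),.193,s);print(g,[onz('wrist',p,.193,s).round(4) for p in((310,25),(310,107))])
p=(g[:2]+[.674,.0674])/2; print(p)
go([*p,.157],-7.4)
```

```text
[0.67446656 0.07018595 0.193     ] [array([0.6774, 0.0916, 0.193 ]), array([0.6713, 0.0474, 0.193 ])]
[0.67423328 0.06879298]
t 2.075 pos [ 0.6623 -0.0433  0.2689] shift [ 0.2254 -0.0062  0.2236] turn [-0.0001  0.0002 -0.003 ] F [-0.2 -0.4  0.1] open 0.0463
```

```bash
python3 -m crank '[[[0,0.1,-0.003,0,0,0,0],[0,0.2,-0.006,0,0,0,0],[0,0.226,-0.006,0,0,0,0],[0,0.226,-0.006,0.05,0,0,0],[0,0.226,-0.006,0.1,0,0,0]]]'>/dev/null; python3 -c "
from h import *
go([.6742,.0690,.157],-7.4)"
```

```text
t 2.7 pos [0.6749 0.0682 0.2201] shift [ 0.0014 -0.0021  0.1262] turn [ 0.002   0.0001 -0.0034] F [ 0.5  0.6 -0.5] open 0.0465
```

```bash
python3 -m crank '[[[0,0.001,-0.001,0.04,0,0,0],[0,0.001,-0.001,0.08,0,0,0],[0,0.001,-0.001,0.125,0,0,0],[0,0.001,-0.001,0.125,0,0,0],[0,0.001,-0.001,0.125,0,0,0]]]'; python3 -m crank '[[[-1,0,0,0,0,0,0],[-1,0,0,0,0,0,0],[-1,0,0,0,0,0,0],[-1,0,0,0,0,0,0],[-1,0,0,0,0,0,0]]]' 30;python3 -c "
from h import *
go([.6742,.0690,.157],-7.4)"
```

```text
t: 3.32
tool_pos: [0.6749, 0.07, 0.1571]
orientation: [2.364, 2.068, 0.001]
force: [-0.4, -0.8, 0.3]
opening: 0.0466
gripper_force: 0.0
t: 3.95
tool_pos: [0.6743, 0.0703, 0.1563]
orientation: [-2.364, -2.068, 0.0]
force: [-1.8, -0.3, 3.0]
opening: 0.0142
gripper_force: 30.0
t 3.95 pos [0.6743 0.0703 0.1563] shift [-0.0026  0.0002 -0.0013] turn [-0.0003 -0.     -0.0027] F [-1.8 -0.3  3. ] open 0.0142
```

```bash
python3 -m crank '[[[-1,0,0,0,0,0,0],[-1,0,0,-0.02,0,0,0],[-1,0,0,-0.05,0,0,0],[-1,0,0,-0.09,0,0,0],[-1,0,0,-0.13,0,0,0]]]' 50; python3 -m crank '[[[-1,0,0,-0.06,0,0,0],[-1,0,0,-0.12,0,0,0],[-1,0,0,-0.18,0,0,0],[-1,0,0,-0.24,0,0,0],[-1,0,0,-0.28,0,0,0]]]'
python3 - <<'E'
from h import *
s=read_state(); im=read_camera('side'); cv2.imwrite('pics/s2.png',im[:,:,::-1])
E
```

```text
t: 4.58
tool_pos: [0.6749, 0.0702, 0.2233]
orientation: [2.364, 2.068, 0.002]
force: [0.7, 0.4, -3.8]
opening: 0.0136
gripper_force: 50.0
t: 5.2
tool_pos: [0.6749, 0.0703, 0.365]
orientation: [2.363, 2.067, 0.005]
force: [0.5, -0.2, -3.7]
opening: 0.014
gripper_force: 50.0
```

View pics/s2.png

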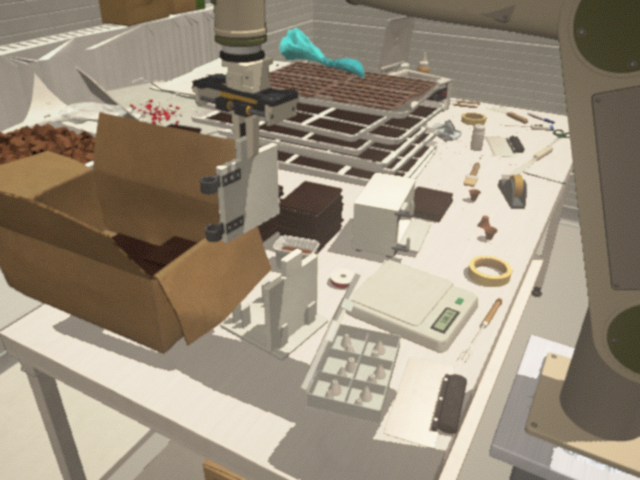

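The door hangs free, with its lower edge about 0.216 m up, and the board is still in the rack. Next I'll transfer it to a point in front of the cupboard.

```bash
python3 -c "
from h import *
go([.382,-.407,.365],7.9)"
```

```text
t 5.25 pos [0.6753 0.0703 0.3679] shift [-1.0241 -0.4544  0.0013] turn [ 4.600e-03 -1.000e-04 -1.727e-01] F [ 1.4  1.4 -1.6] open 0.0135
```

```bash
python3 -m crank '[[[-1,-0.04,-0.02,0,0,0,-0.02],[-1,-0.12,-0.05,0,0,0,-0.06],[-1,-0.21,-0.09,0,0,0,-0.1],[-1,-0.3,-0.13,0,0,0,-0.14],[-1,-0.39,-0.17,0,0,0,-0.172]]]' >/dev/null; python3 -c "
from h import *
go([.382,-.407,.365],7.9)"
```

```text
t 5.875 pos [ 0.5633 -0.1129  0.3618] shift [-0.5324 -0.4405 -0.0065] turn [0.0006 0.0004 0.0006] F [ 0.5 -0.8 -4.2] open 0.0137
```

```bash
python3 -m crank '[[[-1,-0.08,-0.07,0,0,0,0],[-1,-0.16,-0.14,0,0,0,0],[-1,-0.24,-0.21,0,0,0,0],[-1,-0.32,-0.28,0,0,0,0],[-1,-0.4,-0.34,0,0,0,0]]]' >/dev/null; python3 -m crank '[[[-1,-0.05,-0.04,0,0,0,0],[-1,-0.1,-0.08,0,0,0,0],[-1,-0.13,-0.1,0,0,0,0],[-1,-0.13,-0.1,0,0,0,0],[-1,-0.13,-0.1,0,0,0,0]]]'
python3 - <<'E'
from h import *
s=read_state(); im=read_camera('wrist'); cv2.imwrite('pics/w3.png',im[:,:,::-1])
go([.382,-.407,.2085],7.9)
E
```

```text
t: 7.12
tool_pos: [0.3831, -0.4035, 0.3613]
orientation: [2.064, 2.369, 0.001]
force: [0.2, 0.4, -3.6]
opening: 0.0139
gripper_force: 50.0
t 7.175 pos [ 0.3832 -0.4034  0.3613] shift [-0.0068 -0.0034  0.3056] turn [ 0.0003 -0.0001 -0.    ] F [ 0.4  0.5 -3.9] open 0.0137
```

View pics/w3.png

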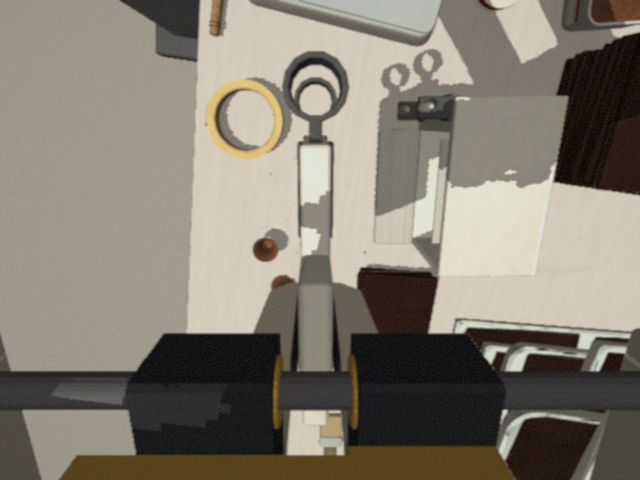

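The wrist view shows the upper eye ring at (316,87) and the lower at (316,97). The pintles and brackets are at about (429,104) and (405,110), ahead (+x) of the door, and the cupboard top's front edge runs (452,97)–(440,270). I'll lower the door to approach height.

```bash
python3 - <<'E'
from h import *
s=read_state();A=R.from_rotvec(s['orientation'])
z=s['tool_pos'][2]+.019
for p,h in(((316,87),z-.0305),((316,97),z-.1255)):print('eye in tool',A.inv().apply(onz('wrist',p,h,s)-s['tool_pos']).round(4))
E
python3 -m crank '[[[-1,-0.003,-0.003,0.06,0,0,0],[-1,-0.003,-0.003,0.14,0,0,0],[-1,-0.003,-0.003,0.22,0,0,0],[-1,-0.003,-0.003,0.28,0,0,0],[-1,-0.003,-0.003,0.305,0,0,0]]]'
python3 - <<'E'
from h import *
s=read_state(); im=read_camera('wrist')
cv2.imwrite('pics/w4.png',cv2.resize(im[20:270,260:590,::-1],None,fx=2.4,fy=2.4,interpolation=cv2.INTER_CUBIC))
print(s['tool_pos'],s['orientation'],s['t'])
E
```

```text
eye in tool [0.097  0.0001 0.0115]
eye in tool [0.0988 0.0003 0.1065]
t: 7.8
tool_pos: [0.3812, -0.4042, 0.2065]
orientation: [-2.061, -2.367, -0.001]
force: [0.1, 0.6, -4.3]
opening: 0.0135
gripper_force: 50.0
[ 0.38115546 -0.40417732  0.20651096] [-2.06078168e+00 -2.36707685e+00 -1.28945887e-03] 7.8
```

View pics/w4.png

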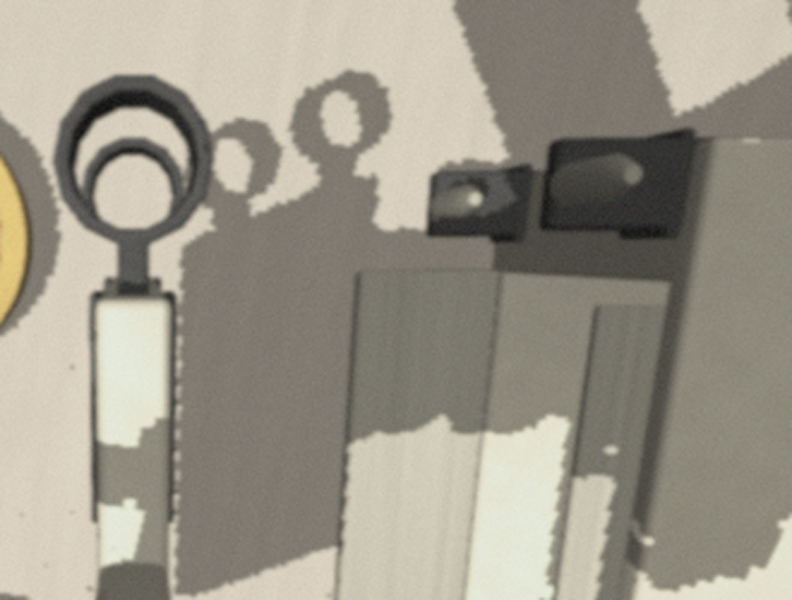

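The upper pintle's tip is at crop (630,173) and the lower's at (473,200). The upper eye's ring is centred at crop (133,158).

Run:
```python
from h import *
s=read_state();A=R.from_rotvec(s['orientation'])
f=lambda x,y:(260+x/2.4-.3,20+y/2.4-.3)
P=[onz('wrist',f(630,173),.163,s),onz('wrist',f(473,200),.068,s)]
z=s['tool_pos'][2]+.019
E=[onz('wrist',f(133,158),z-.0305,s),onz('wrist',f(133,190),z-.1255,s)]
for n,X in zip(('pt','pl','et','el'),P+E):print(n,X.round(4),A.inv().apply(X-s['tool_pos']).round(4))
# cupboard front-top edge direction
a,b=[onz('wrist',f(*p),.14,s) for p in((712,138),(650,510))];d=a-b;print('edge',a,b,np.degrees(np.arctan2(d[1],d[0]))-90)
```

```text
pt [ 0.4745 -0.2929  0.163 ] [0.0974 0.108  0.043 ]
pl [ 0.4748 -0.2935  0.068 ] [0.0964 0.1084 0.138 ]
et [ 0.3673 -0.3076  0.1944] [ 0.0977 -0.0003  0.0118]
el [ 0.3671 -0.3073  0.0994] [ 0.0977 -0.0003  0.1068]
edge [ 0.50308881 -0.27920912  0.14      ] [ 0.51660717 -0.37081752  0.14      ] 8.394372520347332
```

Both pintles agree with the eyes: shift +0.108 m along tool y, −1 mm along x. The mouths are 40 mm above the feet.

```bash
python3 -m crank '[[[-1,0,0.04,0,0,0,0],[-1,-0.001,0.09,0,0,0,0],[-1,-0.002,0.14,0,0,0,0],[-1,-0.002,0.19,0,0,0,0],[-1,-0.002,0.217,0,0,0,0]]]' >/dev/null; python3 -m crank '[[[-1,0,0,0,0,0,0],[-1,0,0,0,0,0,0],[-1,0,0,0,0,0,0],[-1,0,0,0,0,0,0],[-1,0,0,0,0,0,0]]]'
python3 - <<'E'
from h import *
s=read_state(); im=read_camera('wrist');A=R.from_rotvec(s['orientation'])
cv2.imwrite('pics/w5.png',cv2.resize(im[20:270,200:530,::-1],None,fx=2.4,fy=2.4,interpolation=cv2.INTER_CUBIC))
print('pt in tool',A.inv().apply(np.array([.4745,-.293,.163])-s['tool_pos']).round(4),s['tool_pos'])
E
```

```text
t: 9.1
tool_pos: [0.4885, -0.3923, 0.2087]
orientation: [2.065, 2.368, 0.0]
force: [0.3, 0.3, -3.8]
opening: 0.0137
gripper_force: 50.0
pt in tool [ 0.1002 -0.0004  0.0457] [ 0.48852647 -0.39225972  0.2087208 ]
```

View pics/w5.png

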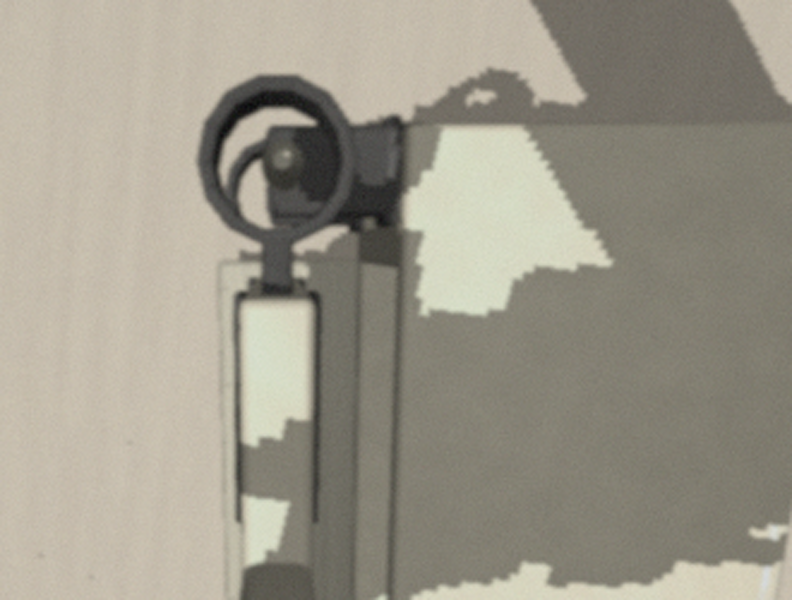

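The upper pintle's tip at crop (286,158) lies within the upper eye's ring, which is centred at (275,158).

Run:
```python
from h import *
s=read_state();A=R.from_rotvec(s['orientation'])
f=lambda x,y:(200+x/2.4-.3,20+y/2.4-.3)
z=s['tool_pos'][2]+.019
for p,h in(((286,158),.163),((275,158),z-.0305)):print(A.inv().apply(onz('wrist',f(*p),h,s)-s['tool_pos']).round(4))
go([.4885,-.3923,.1685],8.1)
```

```text
[0.1007 0.0017 0.0457]
[ 0.0976 -0.0007  0.0115]
t 9.15 pos [ 0.4886 -0.3922  0.2087] shift [-0.0001 -0.0002  0.0804] turn [ 0.      0.     -0.0032] F [-0.2  0.5 -3.9] open 0.0139
```

```bash
python3 -m crank '[[[-1,0.005,0.0045,0,0,0,-0.002],[-1,0.005,0.0045,0.015,0,0,-0.002],[-1,0.005,0.0045,0.03,0,0,-0.002],[-1,0.005,0.0045,0.045,0,0,-0.002],[-1,0.005,0.0045,0.055,0,0,-0.002]]]'; python3 -c "
from h import *
go([.4885,-.3923,.1685],8.1)"
```

```text
t: 9.78
tool_pos: [0.4904, -0.3891, 0.1801]
orientation: [-2.06, -2.37, -0.0]
force: [0.1, -0.2, -3.5]
opening: 0.0136
gripper_force: 50.0
t 9.775 pos [ 0.4904 -0.3891  0.1801] shift [-0.0058 -0.0047  0.0231] turn [-0.0005 -0.0006 -0.001 ] F [ 0.1 -0.2 -3.5] open 0.0136
```

```bash
python3 -m crank '[[[-1,0,0,0.008,0,0,0],[-1,0,0,0.016,0,0,0],[-1,0,0,0.022,0,0,0],[-1,0,0,0.024,0,0,0],[-1,0,0,0.024,0,0,0]]]'; python3 -c "
from h import *
go([.4885,-.3923,.1685],8.1)"
```

```text
t: 10.4
tool_pos: [0.4907, -0.3894, 0.1692]
orientation: [2.061, 2.371, -0.0]
force: [-0.1, 1.0, -4.4]
opening: 0.0135
gripper_force: 50.0
t 10.4 pos [ 0.4907 -0.3894  0.1692] shift [-0.0052 -0.0053  0.0014] turn [ 0.      0.     -0.0009] F [-0.1  1.  -4.4] open 0.0135
```

Not on the sill yet, since the force still shows the door's full weight. I'll ease it down until contact.

```bash
python3 -m crank '[[[-1,0,0,0.001,0,0,0],[-1,0,0,0.002,0,0,0],[-1,0,0,0.003,0,0,0],[-1,0,0,0.004,0,0,0],[-1,0,0,0.004,0,0,0]]]'
python3 - <<'E'
from h import *
s=read_state(); im=read_camera('wrist')
cv2.imwrite('pics/w6.png',cv2.resize(im[20:270,200:530,::-1],None,fx=2.4,fy=2.4,interpolation=cv2.INTER_CUBIC))
print(s['tool_pos'],s['force'])
E
```

```text
t: 11.02
tool_pos: [0.491, -0.3895, 0.1683]
orientation: [2.06, 2.371, -0.0]
force: [-2.1, 1.8, 5.9]
opening: 0.0134
gripper_force: 50.0
[ 0.49095398 -0.38949004  0.1683213 ] [-2.09467035  1.81908247  5.86725734]
```

```bash
python3 -m crank '[[[-1,0,0,0,0,0,0],[-1,0,0,0,0,0,0],[-0.5,0,0,0,0,0,0],[-0.3,0,0,0,0,0,0],[-0.3,0,0,0,0,0,0]]]' 5; python3 -m crank '[[[-0.3,0,0,0,0,0,0],[-0.3,0,0,0,0,0,0],[-0.3,0,0,-0.02,0,0,0],[-0.3,0,0,-0.06,0,0,0],[-0.3,0,0,-0.12,0,0,0]]]';  python3 -m crank '[[[-0.3,0,0,-0.08,0,0,0],[-0.3,0,-0.05,-0.16,0,0,0],[-0.3,0,-0.15,-0.2,0,0,0],[-0.3,0,-0.25,-0.2,0,0,0],[-0.3,0,-0.25,-0.2,0,0,0]]]'
python3 - <<'E'
from h import *
a=read_camera('top')[200:310,420:550,::-1]; b=read_camera('side')[150:270,330:460,::-1]
r=lambda i:cv2.resize(i,(390,330),interpolation=cv2.INTER_CUBIC)
cv2.imwrite('pics/end.png',np.hstack([r(a),r(b)]))
E
```

```text
t: 11.7
tool_pos: [0.4907, -0.3894, 0.167]
orientation: [-2.061, -2.371, 0.0]
force: [0.3, -0.6, 0.2]
opening: 0.0322
gripper_force: 0.0
t: 12.32
tool_pos: [0.4905, -0.3892, 0.2285]
orientation: [-2.06, -2.371, -0.0]
force: [0.4, -0.4, -0.5]
opening: 0.0327
gripper_force: 0.0
t: 12.95
tool_pos: [0.3647, -0.4078, 0.3301]
orientation: [2.062, 2.365, -0.002]
force: [0.2, 0.6, -0.3]
opening: 0.0328
gripper_force: 0.0
```

View pics/end.png

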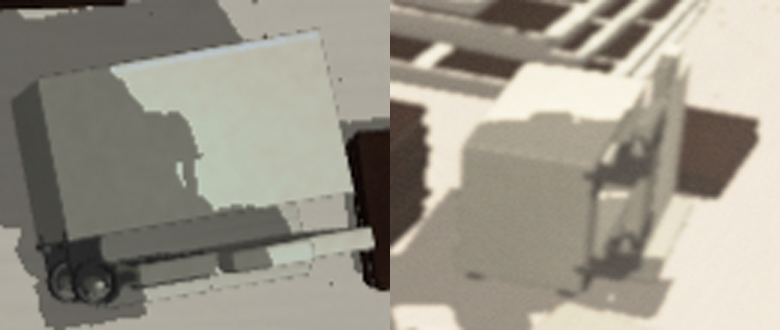

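The end picture shows both eyes seated over the pintles and the door upright and parallel to the cupboard's front. The gripper is clear.

```bash
python3 -c "
from plant import *
print(close_job())"
```

```text
the job is handed in; nothing more can be done
None
```

The door hangs on both pintles, fully lowered onto the sill and closed across the cupboard's front; I never touched the plain board in the rack, and the job was handed in at about 13 s.

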